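# Set the eccentric guide roller to the 12 mm gauge and hang the gauge up

### The job

The blue-handled 12 mm saddle gauge sits on the fence of the bar guide with one leg in the gap beside the loosely set guide roller. Turn that roller's eccentric bolt clockwise by its tall hexagon head until the roller just touches the gauge leg without jamming it, then draw the gauge along the fence, still down on it, until it is clear of the roller, to feel that it slides. Leave the bolt as set, hang the gauge upright astride the bar of the gauge rail, bridge down on the bar and clear of the yellow-handled gauge, and leave everything else where it is.

Things in the scene. Friction and masses are not known exactly. Their poses are not given: they have to be found in the camera images.
- guide: Fixed bar guide (infeed of a saw): grey base plate 150 (x) x 260 (y) x 12 mm, origin at the centre of its underside on the bench. Along its robot side (-x) runs an aluminium fence; on the +x side stand two steel guide rollers of 68 mm diameter, z 18 to 46: a fixed one at y = -85 with a low hexagon head (top z = 60), rightly set, and the one to set at y = 30 on the eccentric bolt.
- fence_top (a point): Middle of the fence's flat top, beside the bolt axis (guide x = -40, y = 30, z = 54 mm); axes as the guide's. The fence is 20 mm thick (x -10 to 10 here), runs 100 mm from here to its free +y end and 160 mm the other way; no roller stands between here and the +y end. The gap lies on its +x side.
- bolt_axis (a point): On the eccentric bolt's vertical turning axis, at the top face of its hexagon head (guide x = 18.5, y = 30, z = 104 mm); axes as the guide's. The yellow zinc head, centred on this axis, is 26 mm across flats, z 76 to 104. Under it are a 37 mm washer, a 22 mm shaft and a 34 mm black collar. The fence's centre line is 58.5 mm away towards -x.
- ecc_bolt (a joint): Bolt angle (rad), 0 to 3.14, growing clockwise seen from above; stays as left (friction 0.15 N m, no spring). Gap from fence to roller = 14.5 + 4 cos(angle) mm: 18.5 at 0, 12.0 (touches the gauge leg) at 2.25. Starts at 0.8 to 1.35, too wide. A red line on the head points along the guide's +x at 0 and turns with it; two flats are square to that line, the others at each 60 deg.
- gauge: Loose 12 mm saddle gauge, steel legs, about 0.45 kg, an upside-down U: bridge 48 (x) x 50 (y) x 8 mm; at its -x and +x edges legs 12 mm thick, 50 wide, 42 long, chamfered inside at the foot, hang down, 24 mm apart. Origin: centre of the bridge's underside, z up. Blue handle on the bridge, 24 (x) x 14 (y) mm, z 8 to 30, pinched across y. Starts astride the fence, +x leg in the gap, y along it.
- rail: Fixed gauge rail: dark base plate 70 (x) x 300 (y) x 8 mm, origin at the centre of its underside on the bench. A round steel bar of 16 mm diameter runs along y, its axis 120 mm above the bench, between two red posts of 18 mm diameter at y = -130 and 130.
- rail_top (a point): Top of the rail's bar, midway between the posts, 128 mm above the bench; axes as the rail's (y along the bar). Hung on the bar, a gauge has its flat bridge resting here: its origin at this height over the bar's line (a few mm of play to each side), its y along the bar.
- gauge_8: Loose 8 mm saddle gauge with a yellow handle, like the other but 40 mm over its 8 mm legs. It hangs on the bar 65 to 85 mm from the middle, towards the rail's +y post, and stays there. Origin at the centre of its bridge's underside.
- screwdriver: Loose screwdriver with red and black handle, 215 mm long, lying along its x; origin under the front of its handle. Not needed.
- distributor: Loose aluminium ignition distributor standing shaft up, 133 mm tall, 72 mm diameter; origin at the centre of its underside. Not needed.
- spanner: Loose steel spanner 200 mm long lying along its x; origin under its middle. Not needed.
Not all that is in view belongs to the job. What is shaped like the gauge but pink or turquoise is not meant.

How it is judged:
By the outcome, as a careful person would: the job done as asked, in the order asked, and still so for the second after the job is handed in, with the robot touching nothing.
It also fails if it takes over 48 s, if anything falls off the work surface, if the arm or the gripper's body presses on something with over 40 N, if the wrist force passes 120 N, or if a joint passes its speed limit or range.

### The arm

A 7-joint arm with a two-finger parallel gripper is mounted at the origin on the work surface. World frame = base frame: x ahead of the robot, y to its left, z up, the work surface at z = 0. Lengths are in m, angles in rad, forces in N, time in s.
With the tool pointing down it reaches from about 0.4 to 0.75 m from the base axis. Payload 19.5 kg.
Tool frame: the origin (TCP) lies at the very end of the fingers, on their centre line; the grasp point (between the pads) lies 19 mm behind it; z points along the fingers, y is the line along which they close (so a half turn about z gives the same grasp; the last joint's range is limited). The gripper opens to 85 mm and grips with 20 to 120 N. Pads are 22 mm wide; open, the fingers measure 114 mm over their backs; the gripper's body (76 mm by 85 mm) begins 54 mm behind the grasp point. The pads swing forward as they close: fully open they stand 13 mm farther back than shut.
Start: joints at [1.138, 0.707, -0.028, 1.485, 0.022, 0.951, -0.075], TCP at [0.219, -0.532, 0.231] pointing down, gripper open.
Joint ranges: [-2.71, 2.71], [-0.32, 2.16], [-1.57, 1.52], [0, 2.45], [-1.46, 4.6], [0, 2.02], [-2.83, 2.83]. Speed limits (rad/s): [1.89, 1.89, 2.57, 2.57, 3.01, 3.01, 3.01].

### API

Orientations are given as a 3x3 rotation matrix whose columns are the frame's x, y, z axes.
In Python, from cell import * gives the robot as it stands.
- The arm moves only by the tool move_arm, never from a script. Its arguments are lists of equal length, an entry for each row: "slide": the shift along the world's x, y, z in m, a list of three; "yaw": the turn about the world's z in rad. In form: {"slide": [[x, y, z], ...], "yaw": [yaw, ...]}. A call has exactly 10 rows; each row is the pose to reach, as a shift and turn from the pose commanded when the call began; what a row does not reach only later rows make up. A row lasts 1/8 s, in which the tool goes at most 62.5 mm and 10.7 degrees, less where a joint would pass 70% of its speed; a pose out of reach is approached as far as the arm can. A call with a gripper value outside its range is refused whole. "claw" is the opening, from 0 (shut) to 1 (fully open), set as the call begins (left out, the last holds). The fingers move at their own pace and stop on an object; "newtons" is the grip in N (left out, the last holds). Time passes only in rows, so rows that repeat a pose let the fingers close, or fill a call up. It gives the time, the measured TCP pose, the force, the opening and the grip force at its end, in the units of the state.
- sense(): the state, without advancing time (a new reading comes with each control period).
- snapshot(name): name is "scene" or "top" or "wrist"; returns the picture (420x560x3 uint8, red, green, blue); there is no depth.
- get_calibration(name): a dict with "fx", "fy", "cx", "cy" (pixels), "rvec" (rotation vector, rad) and "tvec" (3), from world to camera coordinates, as OpenCV has them. Camera axes: x right, y down, z forward; pixel columns grow to the right and rows downward; lengths in m; the calibration is good to about 2 mm. A picture is of the moment at which its call begins: read the wrist's pose just before it. get_calibration takes no time and is no camera call; for the wrist camera it gives the pose at the moment of the call.
- hand_in(): hands the job in; it is judged then, once.
Trained networks look in the newest picture that a camera, given by its name, has taken for a name from the list of things; names that differ only in an ending like _2 or _b are one class to them, and where a whole thing is asked for, a point or a joint stands for the part that bears it (a point fixed in the world has none). Each returns a list of dicts, best first, with "confidence" (0 to 1); they miss things now and then, are a little off and sometimes report something else, mostly with a low value. They report only what shows in the picture. A call takes as long as a camera call. They do not tell look-alikes from the thing itself.
- search_frame(camera, label): "extent" ([left, top, right, bottom] in pixels, round what is visible of it).
The state is a dict: "time": time; "joint_pos": joint angles; "qvel": joint speeds; "tau": joint torques, N m; "ee_pos": TCP position; "eef_rot": TCP orientation; "wrist_force": force on the tool from outside, world axes, zero at the start; "wrist_torque": the same for the moment, N m; "width": opening from 0.0 (shut) to 1.0 (fully open); "finger_force": force on a finger pad.
Only numpy, scipy, OpenCV 4.12 (cv2) and the standard library are available. Lean on these libraries where they do the work, as an engineer would, in place of code of your own. Each camera call takes 0.05 s, during which the arm holds its last target. There are 200 camera calls.

## Working session

There is one attempt and no reset: what is moved stays moved. The work goes in short steps, Python scripts to look and compute and a tool call to move; the robot and the scene stay as the last step left them, time stands still between calls to the robot, and variables do not carry over. Pictures are saved under pics/ and viewed, at most 10 in all, crops included, and the job is handed in when it is done.

Besides the shell and the picture viewer there is one more tool, called after ">>>" as a command line: name --pt "numbers of a row" for each row, then --argument value for the rest. move_arm: Moves the arm, as the interface text tells. Its arguments: {"type":"object","properties":{"slide":{"type":"array"},"yaw":{"type":"array"},"claw":{"type":"number"},"newtons":{"type":"number"}},"required":["slide","yaw"]}

```bash
mkdir -p pics; cat > h.py <<'E'
from cell import *
import numpy as np, cv2
def cal(n):
    c=get_calibration(n);K=np.array([[c['fx'],0,c['cx']],[0,c['fy'],c['cy']],[0,0,1.]])
    return K,np.array(c['rvec'],float),np.array(c['tvec'],float)
def ray(n,uv,z,C=None):
    K,r,t=C or cal(n);R=cv2.Rodrigues(r)[0];o=-R.T@t
    d=R.T@np.linalg.inv(K)@np.array([uv[0],uv[1],1.]);return o+d*(z-o[2])/d[2]
def proj(n,P,C=None):
    K,r,t=C or cal(n);return cv2.projectPoints(np.array(P,float).reshape(-1,1,3),r,t,K,None)[0].reshape(-1,2)
def shot(n,name,crop=None,s=1):
    im=snapshot(n);o=im[:,:,::-1].copy();cv2.imwrite(f'pics/{name}_raw.png',o)
    if crop: o=o[crop[1]:crop[3],crop[0]:crop[2]]
    if s!=1:o=cv2.resize(o,None,fx=s,fy=s,interpolation=cv2.INTER_CUBIC)
    cv2.imwrite(f'pics/{name}.png',o);return im
E
python3 - <<'E'
from h import *
for n in('scene','top'):
    shot(n,n+'0')
    K,r,t=cal(n);R=cv2.Rodrigues(r)[0];print(n,K[0,0],(-R.T@t).round(3),R[2].round(2))
    for l in('guide','bolt_axis','gauge','gauge_8','rail'):
        print(l,[(np.round(d['extent']).tolist(),round(d['confidence'],2)) for d in search_frame(n,l)])
s=sense();print(s['time'],s['eef_rot'])
a=cv2.imread('pics/scene0.png');b=cv2.imread('pics/top0.png')
cv2.imwrite('pics/both.png',cv2.resize(np.vstack([a]),(784,588)))
E
```

```text
scene 425.2688438228833 [1.408 0.077 0.792] [-0.78  0.   -0.62]
guide [([107.0, 207.0, 208.0, 256.0], 0.67)]
bolt_axis [([104.0, 208.0, 208.0, 255.0], 0.95)]
gauge [([147.0, 178.0, 172.0, 205.0], 0.81), ([177.0, 184.0, 201.0, 205.0], 0.8), ([330.0, 204.0, 352.0, 232.0], 0.73), ([163.0, 204.0, 183.0, 227.0], 0.66)]
gauge_8 [([147.0, 178.0, 172.0, 205.0], 0.81), ([177.0, 184.0, 201.0, 205.0], 0.8), ([330.0, 204.0, 352.0, 232.0], 0.73), ([163.0, 204.0, 183.0, 227.0], 0.66)]
rail [([255.0, 210.0, 367.0, 261.0], 0.87)]
top 532.0619931297736 [0.421 0.094 1.515] [ 0.1  -0.   -0.99]
guide [([360.0, 210.0, 459.0, 264.0], 0.57), ([388.0, 240.0, 413.0, 259.0], 0.48)]
bolt_axis [([366.0, 214.0, 460.0, 262.0], 0.88)]
gauge [([413.0, 288.0, 440.0, 308.0], 0.96), ([388.0, 240.0, 415.0, 259.0], 0.9), ([376.0, 284.0, 402.0, 306.0], 0.76), ([221.0, 209.0, 244.0, 224.0], 0.61)]
gauge_8 [([413.0, 288.0, 440.0, 308.0], 0.96), ([388.0, 240.0, 415.0, 259.0], 0.9), ([376.0, 284.0, 402.0, 306.0], 0.76), ([221.0, 209.0, 244.0, 224.0], 0.61)]
rail [([203.0, 206.0, 311.0, 234.0], 0.76)]
0.6 [[ 9.24615918e-01  3.80900778e-01 -2.77953339e-05]
 [ 3.80900779e-01 -9.24615913e-01  1.02547273e-04]
 [ 1.33603279e-05 -1.05404105e-04 -9.99999994e-01]]
```

View pics/both.png

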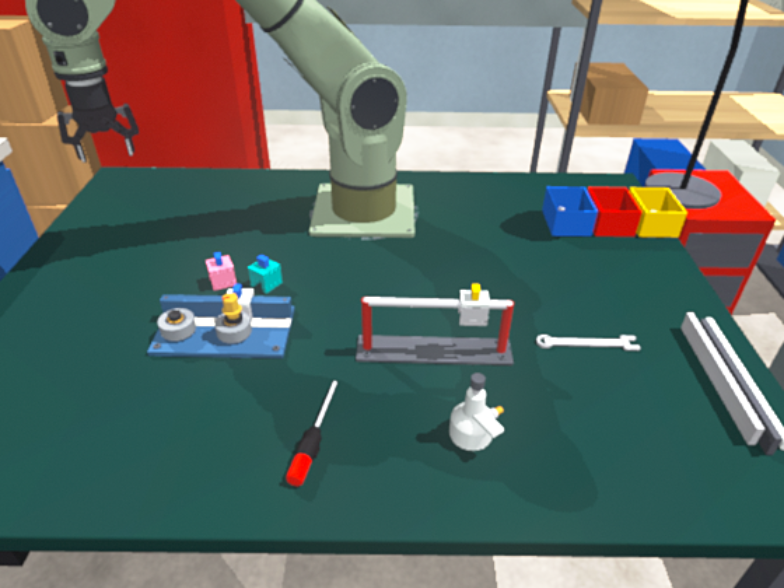

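View pics/top0.png

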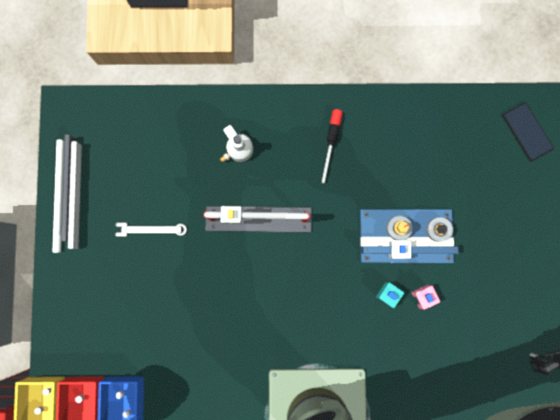

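The scene shows the guide at (220,325), with the yellow head at (231,303), the blue-handled gauge behind it and the rail at (435,325). In the top picture the guide is at (407,236), the gauge at (402,249) and the head at (400,227). The pink and turquoise decoys stand at (427,297) and (391,295), and the yellow-handled gauge at (231,214).

```bash
python3 - <<'E'
from h import *
im=cv2.imread('pics/top0_raw.png');hsv=cv2.cvtColor(im,cv2.COLOR_BGR2HSV);C=cal('top')
def mask(roi,lo,hi):
    m=cv2.inRange(hsv,lo,hi);z=np.zeros_like(m);x0,y0,x1,y1=roi;z[y0:y1,x0:x1]=m[y0:y1,x0:x1];return z
print('samples',hsv[256,370],hsv[228,300],hsv[250,403],hsv[228,400],hsv[215,232],hsv[270,330])
def rect(m,z,nm):
    cs=max(cv2.findContours(m,cv2.RETR_EXTERNAL,cv2.CHAIN_APPROX_NONE)[0],key=cv2.contourArea)
    w=np.array([ray('top',p,z,C)[:2] for p in cs.reshape(-1,2)],np.float32)*1000
    print(nm,cv2.minAreaRect(w))
rect(cv2.morphologyEx(mask((350,200,470,270),(100,80,50),(125,255,255)),cv2.MORPH_CLOSE,np.ones((25,25))),.012,'guide 150x260')
rect(cv2.morphologyEx(mask((195,200,320,240),(0,0,30),(180,70,255)),cv2.MORPH_CLOSE,np.ones((9,9))),.008,'rail 70x300')
for nm,roi,lo,hi,z in(('bluehandle',(390,240,415,262),(105,150,60),(125,255,255),.084),('yel8',(215,205,250,225),(20,120,100),(35,255,255),.158),('head',(385,215,415,240),(12,120,100),(35,255,255),.104)):
    m=mask(roi,lo,hi);ys,xs=np.nonzero(m);print(nm,len(xs),xs.mean(),ys.mean(),ray('top',(xs.mean(),ys.mean()),z,C).round(4))
K,r,t=cal('wrist');R=cv2.Rodrigues(r)[0];s=sense();T=np.array(s['eef_rot']);print('wristcam in tool',(T.T@(-R.T@t-s['ee_pos'])).round(4),'axes',(T.T@R.T).round(3),K[0,0])
E
```

```text
samples [104 120 196] [106  24 140] [107 175 252] [ 26 118 252] [ 26 143 248] [ 85 115  82]
guide 150x260 ((498.9054870605469, -264.9464111328125), (276.76593017578125, 149.79302978515625), 89.63845825195312)
rail 70x300 ((549.814697265625, 165.06378173828125), (310.59381103515625, 75.47821807861328), 88.66797637939453)
bluehandle 30 402.0 248.5 [ 0.46   -0.2289  0.084 ]
yel8 28 230.5 214.0 [0.5489 0.2245 0.158 ]
head 115 400.3478260869565 227.5391304347826 [ 0.5151 -0.2216  0.104 ]
wristcam in tool [ 0.0697 -0.0008 -0.1429] axes [[ 0.    -0.961 -0.276]
 [ 1.     0.     0.   ]
 [-0.    -0.276  0.961]] 316.3920520687057
```

>>> move_arm --pt "0.04 0.04 0.015" --pt "0.08 0.08 0.03" --pt "0.12 0.12 0.045" --pt "0.16 0.16 0.06" --pt "0.2 0.2 0.07" --pt "0.24 0.23 0.08" --pt "0.27 0.26 0.08" --pt "0.3 0.292 0.08" --pt "0.3 0.292 0.08" --pt "0.3 0.292 0.08" --yaw '[-0.05, -0.1, -0.15, -0.2, -0.25, -0.3, -0.35, -0.39, -0.39, -0.39]' --claw 0.5 --newtons 60

```text
time: 1.85
ee_pos: [0.5186, -0.2402, 0.3113]
eef_rot: [[1.0, 0.001, -0.0], [0.001, -1.0, -0.0], [-0.0, 0.0, -1.0]]
wrist_force: [0.0, -0.2, 1.0]
width: 0.495
finger_force: 0.0
```

```bash
python3 - <<'E'
from h import *
C=cal('wrist');np.save('pics/w1cal.npy',np.concatenate([C[0].ravel(),C[1],C[2]]))
s=sense();im=shot('wrist','w1',None,1.4);print(s['time'],s['ee_pos'],np.degrees(np.arctan2(s['eef_rot'][1][0],s['eef_rot'][0][0])))
for l in('bolt_axis','gauge'):print(l,[(np.round(d['extent']).tolist(),round(d['confidence'],2)) for d in search_frame('wrist',l)])
G=np.array([.499,-.258,0]);print(proj('wrist',G+np.array([[.0185,.03,.104],[-.04,.03,.084],[-.075,-.13,.012],[-.075,.13,.012],[.075,.13,.012],[.075,-.13,.012],[-.03,.13,.054],[-.05,.13,.054]]),C).round(1).tolist())
E
```

```text
1.85 [ 0.51858127 -0.24018071  0.31126107] 0.03959186544688097
bolt_axis [([199.0, 135.0, 397.0, 242.0], 0.69)]
gauge [([233.0, 270.0, 281.0, 326.0], 0.91), ([303.0, 280.0, 332.0, 330.0], 0.87), ([256.0, 204.0, 294.0, 245.0], 0.63)]
[[272.1, 191.0], [273.0, 234.3], [382.1, 240.7], [207.2, 240.6], [200.0, 136.5], [391.8, 136.6], [197.7, 219.6], [198.8, 234.0]]
```

View pics/w1.png

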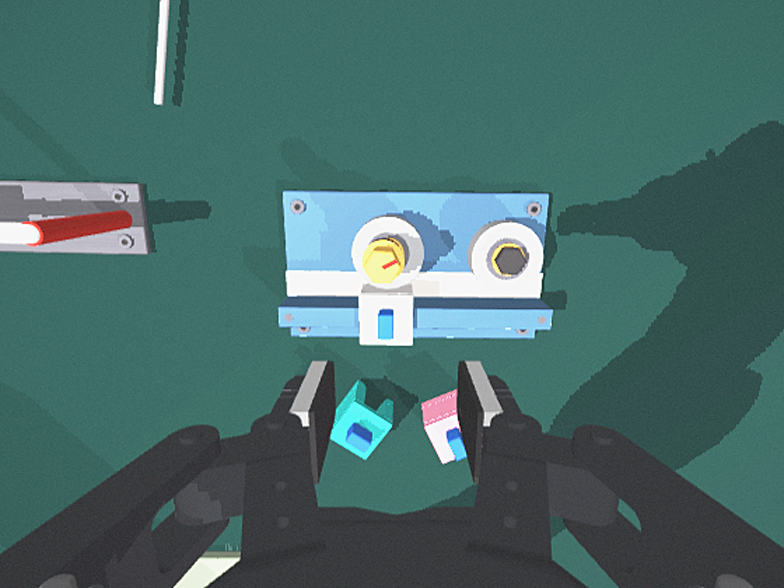

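The wrist picture shows the bar guide upright. The far plate edge runs from (283,190) to (549,192) in the enlarged picture. The head is at (384,262), with the red line pointing right and slightly up, so about 63° clockwise, and the blue-handled gauge is at (386,320).

```bash
cat > fit.py <<'E'
from h import *
from scipy.optimize import least_squares
a=np.load('pics/w1cal.npy');C=(a[:9].reshape(3,3),a[9:12],a[12:])
im=cv2.imread('pics/w1_raw.png');hsv=cv2.cvtColor(im,cv2.COLOR_BGR2HSV)
m=cv2.inRange(hsv,(98,70,90),(125,255,255))
far=[(c,np.nonzero(m[100:180,c])[0][0]+100-.5) for c in range(210,385,5)]
far=[p for p in far if 134<p[1]<139]
L=[(np.nonzero(m[r,150:260])[0][0]+149.5,r) for r in range(142,188,3)]
Rr=[(np.nonzero(m[r,340:450])[0][-1]+340.5,r) for r in range(142,188,3)]
W=lambda ps:np.array([ray('w',p,.012,C)[:2] for p in ps])
F,Lw,Rw=W(far),W(L),W(Rr)
def res(q):
    c,s=np.cos(q[2]),np.sin(q[2]);f=lambda P:(P-q[:2])@np.array([[c,-s],[s,c]])
    return np.r_[f(F)[:,0]-.075,f(Lw)[:,1]-.13,f(Rw)[:,1]+.13]
q=least_squares(res,[.499,-.258,0],loss='soft_l1',f_scale=.001).x
print('guide',q.round(4),'resid mm',np.abs(res(q)*1000).mean().round(2))
c,s=np.cos(q[2]),np.sin(q[2]);g=lambda x,y,z:[q[0]+c*x-s*y,q[1]+s*x+c*y,z]
print('bolt',np.round(g(.0185,.03,.104),4),'fence',np.round(g(-.04,.03,.054),4))
for nm,roi,lo,hi,z in(('blue handle top',(266,218,286,246),(103,190,60),(125,255,255),.084),):
    x0,y0,x1,y1=roi;ys,xs=np.nonzero(cv2.inRange(hsv,lo,hi)[y0:y1,x0:x1]);print(nm,len(xs),xs.min()+x0,xs.max()+x0,ys.min()+y0,ys.max()+y0,ray('w',(xs.mean()+x0,ys.mean()+y0),z,C).round(4))
S=9;x0,y0,x1,y1=240,160,320,224
y1=250;S=6
v=cv2.resize(im[y0:y1,x0:x1],None,fx=S,fy=S,interpolation=cv2.INTER_CUBIC)
P=lambda pts:(((proj('w',pts,C)-[x0,y0]+.5)*S)).astype(np.int32).reshape(-1,1,2)
hx=[g(.0185+.013/np.cos(np.pi/6)*np.cos(-1.1+np.pi/6+k*np.pi/3),.03+.013/np.cos(np.pi/6)*np.sin(-1.1+np.pi/6+k*np.pi/3),.104) for k in range(6)]
cv2.polylines(v,[P(hx)],True,(255,0,255),1)
cv2.polylines(v,[P([g(.0185,.03,.104),g(.0185+.02*np.cos(1.1),.03-.02*np.sin(1.1),.104)])],False,(0,255,0),1)
for z,a,b in((.062,.024,.025),(.084,.012,.007)):
    cv2.polylines(v,[P([g(-.04+i*a,.03+j*b,z) for i,j in((1,1),(1,-1),(-1,-1),(-1,1))])],True,(0,255,255),1)
cv2.imwrite('pics/ov1.png',v)
E
python3 fit.py
```

```text
Traceback (most recent call last):
  File "fit.py", line 9, in <module>
    Rr=[(np.nonzero(m[r,340:450])[0][-1]+340.5,r) for r in range(142,188,3)]
         ~~~~~~~~~~~~~~~~~~~~~~~~~~~^^^^
IndexError: index -1 is out of bounds for axis 0 with size 0
```

```bash
sed -i 's/^Rr=.*/Rr=[(n[-1]+340.5,r) for r in range(142,188,3) for n in [np.nonzero(m[r,340:450])[0]] if len(n) and n[-1]>44]/; s/^L=.*/L=[(n[0]+149.5,r) for r in range(142,188,3) for n in [np.nonzero(m[r,150:260])[0]] if len(n) and n[0]<60]/; s/^W=/print(len(far),L,Rr)\nW=/' fit.py; python3 fit.py
```

```text
35 [(np.float64(202.5), 142), (np.float64(201.5), 145), (np.float64(201.5), 148), (np.float64(201.5), 151), (np.float64(202.5), 154), (np.float64(202.5), 157), (np.float64(203.5), 160), (np.float64(202.5), 163), (np.float64(202.5), 166), (np.float64(202.5), 169), (np.float64(203.5), 172), (np.float64(203.5), 175), (np.float64(203.5), 178), (np.float64(203.5), 181), (np.float64(203.5), 184), (np.float64(203.5), 187)] [(np.float64(391.5), 142), (np.float64(391.5), 145), (np.float64(391.5), 148), (np.float64(390.5), 151), (np.float64(390.5), 154), (np.float64(390.5), 157), (np.float64(389.5), 160), (np.float64(389.5), 163), (np.float64(389.5), 166), (np.float64(388.5), 169), (np.float64(388.5), 172), (np.float64(388.5), 175), (np.float64(388.5), 178)]
guide [ 0.4991 -0.2583 -0.0101] resid mm 0.43
bolt [ 0.5179 -0.2285  0.104 ] fence [ 0.4594 -0.2279  0.054 ]
blue handle top 22 270 280 222 235 [ 0.4724 -0.2309  0.084 ]
```

View pics/ov1.png

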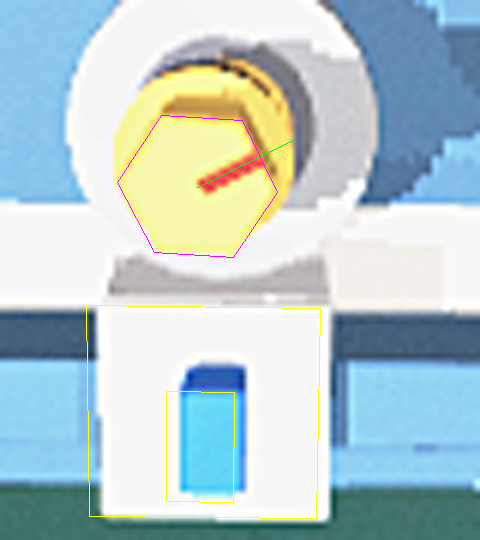

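The overlay fits: the head matches the projected hexagon, with the red line at about 1.12 rad. The gauge sits about 2 mm towards -y from fence_top, so its handle is near (0.459, -0.230). Now I descend on the head.

>>> move_arm --pt "0 0.006 -0.04" --pt "-0.001 0.0117 -0.09" --pt "-0.001 0.0117 -0.14" --pt "-0.001 0.0117 -0.18" --pt "-0.001 0.0117 -0.205" --pt "-0.001 0.0117 -0.22" --pt "-0.001 0.0117 -0.229" --pt "-0.001 0.0117 -0.229" --pt "-0.001 0.0117 -0.229" --pt "-0.001 0.0117 -0.229" --yaw '[0.15, 0.3, 0.44, 0.44, 0.44, 0.44, 0.44, 0.44, 0.44, 0.44]'

```text
time: 3.25
ee_pos: [0.5183, -0.228, 0.0829]
eef_rot: [[0.904, 0.427, 0.001], [0.427, -0.904, -0.0], [0.001, 0.001, -1.0]]
wrist_force: [0.2, -0.0, 1.0]
width: 0.499
finger_force: 0.0
```

>>> move_arm --pt "0 0 0" --pt "0 0 0" --pt "0 0 0" --pt "0 0 0" --pt "0 0 0" --pt "0 0 0" --pt "0 0 0" --pt "0 0 0" --pt "0 0 0" --pt "0 0 0" --yaw '[0, 0, 0, 0, 0, 0, 0, -0.05, -0.1, -0.1]' --claw 0 --newtons 50

```text
time: 4.5
ee_pos: [0.5187, -0.2289, 0.083]
eef_rot: [[0.943, 0.333, 0.002], [0.333, -0.943, -0.002], [0.001, 0.002, -1.0]]
wrist_force: [2.5, -4.2, 6.5]
width: 0.294
finger_force: 48.7
```

```bash
cat >> h.py <<'E'
def st():
    s=sense();R=np.array(s['eef_rot']);y=np.arctan2(R[1][0],R[0][0])
    print(round(s['time'],2),np.round(s['ee_pos'],4),'yaw',round(y,4),'bolt?',round(-y-.0101+np.pi/2,4),'F',np.round(s['wrist_force'],1),'T',np.round(s['wrist_torque'],3),'w',round(s['width'],3),'f',np.round(s['finger_force'],1))
E
python3 -c "
from h import *
st()"
```

```text
4.5 [ 0.5187 -0.2289  0.083 ] yaw 0.3395 bolt? 1.2212 F [ 2.5 -4.2  6.5] T [-0.992 -0.309 -0.05 ] w 0.294 f 48.7
```

>>> move_arm --pt "0 0 0" --pt "0 0 0" --pt "0 0 0" --pt "0 0 0" --pt "0 0 0" --pt "0 0 0" --pt "0 0 0" --pt "0 0 0" --pt "0 0 0" --pt "0 0 0" --yaw '[-0.1, -0.2, -0.3, -0.4, -0.5, -0.6, -0.7, -0.78, -0.85, -0.85]'

```text
time: 5.75
ee_pos: [0.5187, -0.2293, 0.083]
eef_rot: [[0.872, -0.489, 0.002], [-0.489, -0.872, -0.002], [0.003, 0.001, -1.0]]
wrist_force: [1.7, -7.2, 5.3]
width: 0.289
finger_force: 48.7
```

```bash
python3 -c "
from h import *
st();shot('wrist','w2',(140,120,460,420),1.8);st()"
```

```text
5.75 [ 0.5187 -0.2293  0.083 ] yaw -0.5109 bolt? 2.0716 F [ 1.7 -7.2  5.3] T [-1.407 -0.236 -0.194] w 0.289 f 48.7
5.8 [ 0.5187 -0.2292  0.083 ] yaw -0.5102 bolt? 2.0709 F [ 1.6 -7.3  5.1] T [-1.42  -0.245 -0.208] w 0.294 f 48.7
```

View pics/w2.png

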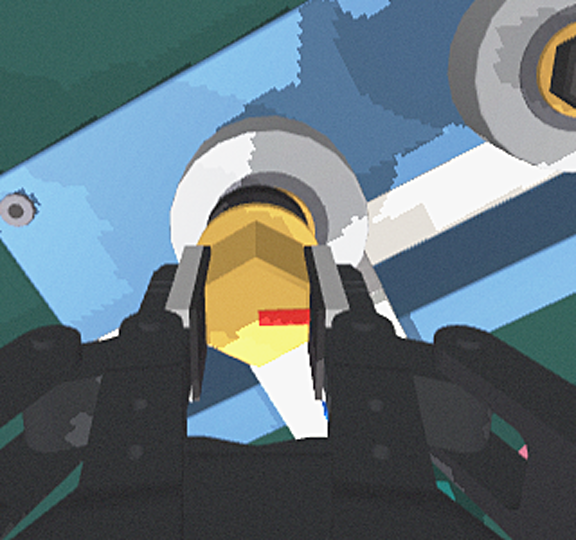

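The red line at (285,317) lies along the closing direction, so the flats are square in the pads and the bolt follows. It is at about 2.07 rad. I continue in small steps.

>>> move_arm --pt "0 0 0" --pt "0 0 0" --pt "0 0 0" --pt "0 0 0" --pt "0 0 0" --pt "0 0 0" --pt "0 0 0" --pt "0 0 0" --pt "0 0 0" --pt "0 0 0" --yaw '[-0.02, -0.04, -0.06, -0.08, -0.1, -0.11, -0.12, -0.13, -0.13, -0.13]'

```text
time: 7.05
ee_pos: [0.5186, -0.2293, 0.083]
eef_rot: [[0.802, -0.597, 0.002], [-0.597, -0.802, -0.002], [0.003, 0.001, -1.0]]
wrist_force: [1.1, -7.0, 5.2]
width: 0.294
finger_force: 49.6
```

```bash
python3 -c "
from h import *
st()"
```

```text
7.05 [ 0.5186 -0.2293  0.083 ] yaw -0.6397 bolt? 2.2004 F [ 1.1 -7.   5.2] T [-1.45  -0.229  0.1  ] w 0.294 f 49.6
```

>>> move_arm --pt "0 0 0" --pt "0 0 0" --pt "0 0 0" --pt "0 0 0" --pt "0 0 0" --pt "0 0 0" --pt "0 0 0" --pt "0 0 0" --pt "0 0 0" --pt "0 0 0" --yaw '[-0.005, -0.01, -0.015, -0.02, -0.025, -0.03, -0.03, -0.03, -0.03, -0.03]'

```text
time: 8.3
ee_pos: [0.5186, -0.2293, 0.083]
eef_rot: [[0.784, -0.621, 0.002], [-0.621, -0.784, -0.002], [0.003, 0.001, -1.0]]
wrist_force: [1.9, -6.4, 5.3]
width: 0.296
finger_force: 49.7
```

```bash
python3 -c "
from h import *
st()"
```

```text
8.3 [ 0.5186 -0.2293  0.083 ] yaw -0.6697 bolt? 2.2304 F [ 1.9 -6.4  5.3] T [-1.402 -0.21   0.148] w 0.296 f 49.7
```

>>> move_arm --pt "0 0 0" --pt "0 0 0" --pt "0 0 0" --pt "0 0 0" --pt "0 0 0" --pt "0 0 0" --pt "0 0 0" --pt "0 0 0" --pt "0 0 0" --pt "0 0 0" --yaw '[-0.003, -0.006, -0.009, -0.012, -0.015, -0.015, -0.015, -0.015, -0.015, -0.015]'

```text
time: 9.55
ee_pos: [0.5186, -0.2293, 0.083]
eef_rot: [[0.775, -0.632, 0.002], [-0.632, -0.775, -0.002], [0.003, 0.001, -1.0]]
wrist_force: [1.2, -7.4, 5.9]
width: 0.292
finger_force: 49.7
```

```bash
python3 -c "
from h import *
st()"
```

```text
9.55 [ 0.5186 -0.2293  0.083 ] yaw -0.6847 bolt? 2.2454 F [ 1.2 -7.4  5.9] T [-1.462 -0.182  0.098] w 0.292 f 49.7
```

>>> move_arm --pt "0 0 0" --pt "0 0 0" --pt "0 0 0" --pt "0 0 0" --pt "0 0 0" --pt "0 0 0" --pt "0 0 0" --pt "0 0 0" --pt "0 0 0" --pt "0 0 0" --yaw '[-0.003, -0.006, -0.009, -0.01, -0.01, -0.01, -0.01, -0.01, -0.01, -0.01]'

```text
time: 10.8
ee_pos: [0.5186, -0.2293, 0.083]
eef_rot: [[0.768, -0.64, 0.002], [-0.64, -0.768, -0.002], [0.003, 0.0, -1.0]]
wrist_force: [2.0, -7.3, 5.4]
width: 0.295
finger_force: 49.7
```

```bash
python3 -c "
from h import *
st()"
```

```text
10.8 [ 0.5186 -0.2293  0.083 ] yaw -0.6947 bolt? 2.2554 F [ 2.  -7.3  5.4] T [-1.506 -0.208  0.165] w 0.295 f 49.7
```

>>> move_arm --pt "0 0 0" --pt "0 0 0" --pt "0 0 0" --pt "0 0 0" --pt "0 0 0" --pt "0 0 0" --pt "0 0 0" --pt "0 0 0" --pt "0 0 0" --pt "0 0 0" --yaw '[-0.003, -0.006, -0.009, -0.012, -0.012, -0.012, -0.012, -0.012, -0.012, -0.012]'

```text
time: 12.05
ee_pos: [0.5186, -0.2293, 0.083]
eef_rot: [[0.76, -0.649, 0.002], [-0.649, -0.76, -0.002], [0.003, 0.0, -1.0]]
wrist_force: [1.3, -6.5, 5.4]
width: 0.288
finger_force: 49.7
```

```bash
python3 -c "
from h import *
st();im=shot('wrist','w3');st()
for i in range(2): shot('wrist','w3');st()"
```

```text
12.05 [ 0.5186 -0.2293  0.083 ] yaw -0.7067 bolt? 2.2674 F [ 1.3 -6.5  5.4] T [-1.445 -0.144  0.141] w 0.288 f 49.7
12.1 [ 0.5186 -0.2293  0.083 ] yaw -0.7066 bolt? 2.2673 F [ 1.2 -6.6  4.1] T [-1.446 -0.202  0.154] w 0.289 f 49.7
12.15 [ 0.5186 -0.2293  0.083 ] yaw -0.7067 bolt? 2.2674 F [ 1.2 -6.5  5. ] T [-1.494 -0.206  0.147] w 0.293 f 49.7
12.2 [ 0.5186 -0.2293  0.083 ] yaw -0.7067 bolt? 2.2673 F [ 1.  -6.3  5.3] T [-1.494 -0.181  0.107] w 0.29 f 49.7
```

>>> move_arm --pt "0 0 0" --pt "0 0 0" --pt "0 0 0" --pt "0 0 0.01" --pt "0 0 0.03" --pt "0 0 0.06" --pt "0 0 0.1" --pt "-0.01 0 0.13" --pt "-0.02 0 0.147" --pt "-0.02 0 0.147" --yaw '[0, 0, 0, 0, 0, 0.15, 0.3, 0.45, 0.6, 0.697]' --claw 0.5

```text
time: 13.45
ee_pos: [0.4978, -0.2284, 0.2314]
eef_rot: [[1.0, -0.006, 0.002], [-0.006, -1.0, -0.001], [0.002, 0.001, -1.0]]
wrist_force: [-0.5, 0.3, -0.8]
width: 0.5
finger_force: 0.0
```

```bash
cat > fit2.py <<'E'
from h import *
C=cal('wrist');st();im=shot('wrist','w4')[:,:,::-1]
q=[.4991,-.2583,-.0101];c,s=np.cos(q[2]),np.sin(q[2]);g=lambda x,y,z:[q[0]+c*x-s*y,q[1]+s*x+c*y,z]
pp=proj('w',[g(.0185,.03,.104)],C)[0].astype(int);x0,y0=max(pp[0]-60,0),max(pp[1]-45,0);x1,y1=x0+120,y0+110;S=5
v=cv2.resize(im[y0:y1,x0:x1],None,fx=S,fy=S,interpolation=cv2.INTER_CUBIC)
P=lambda pts:(((proj('w',pts,C)-[x0,y0]+.5)*S)).astype(np.int32).reshape(-1,1,2)
A=2.26
hx=[g(.0185+.015*np.cos(-A+np.pi/6+k*np.pi/3),.03+.015*np.sin(-A+np.pi/6+k*np.pi/3),.104) for k in range(6)]
cv2.polylines(v,[P(hx)],True,(255,0,255),1)
cv2.polylines(v,[P([g(.0185,.03,.104),g(.0185+.02*np.cos(A),.03-.02*np.sin(A),.104)])],False,(0,255,0),1)
for z,a,b in((.062,.024,.025),(.084,.012,.007)):
    cv2.polylines(v,[P([g(-.042+i*a,.028+j*b,z) for i,j in((1,1),(1,-1),(-1,-1),(-1,1))])],True,(0,255,255),1)
cv2.imwrite('pics/ov2.png',v)
E
python3 fit2.py
```

```text
13.45 [ 0.4978 -0.2284  0.2314] yaw -0.0058 bolt? 1.5665 F [-0.5  0.3 -0.8] T [-0.022 -0.023  0.009] w 0.5 f 0.0
```

View pics/ov2.png

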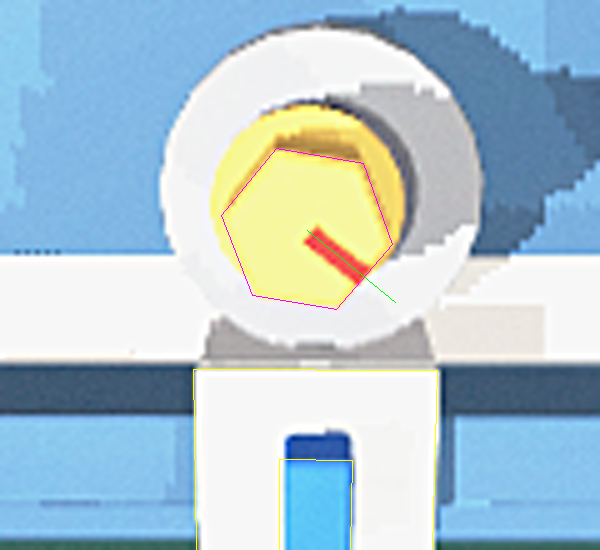

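The overlay shows the bolt's red line from (314,236) to (365,277), matching 2.26 rad. The gauge bridge matches its model, with its centre at about (0.4575, -0.230). Now I grip the handle.

>>> move_arm --pt "-0.02 -0.001 -0.02" --pt "-0.04 -0.0017 -0.05" --pt "-0.04 -0.0017 -0.09" --pt "-0.04 -0.0017 -0.12" --pt "-0.04 -0.0017 -0.145" --pt "-0.04 -0.0017 -0.157" --pt "-0.04 -0.0017 -0.162" --pt "-0.04 -0.0017 -0.162" --pt "-0.04 -0.0017 -0.162" --pt "-0.04 -0.0017 -0.162" --yaw '[0, 0, 0, 0, 0, 0, 0, 0, 0, 0]'

```text
time: 14.75
ee_pos: [0.4582, -0.2297, 0.0677]
eef_rot: [[1.0, -0.009, 0.001], [-0.009, -1.0, -0.0], [0.001, 0.0, -1.0]]
wrist_force: [0.7, -0.9, 0.1]
width: 0.502
finger_force: 0.0
```

>>> move_arm --pt "0 0 0" --pt "0 0 0" --pt "0 0 0" --pt "0 0 0" --pt "0 0 0" --pt "0 0 0" --pt "0 0 -0.0005" --pt "0 0.002 -0.0005" --pt "0 0.004 -0.0005" --pt "0 0.006 -0.0005" --yaw '[0, 0, 0, 0, 0, 0, 0, 0, 0, 0]' --claw 0 --newtons 50

```text
time: 16.0
ee_pos: [0.4582, -0.226, 0.0675]
eef_rot: [[1.0, -0.011, 0.002], [-0.011, -1.0, -0.004], [0.002, 0.004, -1.0]]
wrist_force: [-2.7, -14.5, 15.3]
width: 0.146
finger_force: 53.7
```

```bash
python3 -c "
from h import *
st()"
```

```text
16.0 [ 0.4582 -0.226   0.0675] yaw -0.0113 bolt? 1.5719 F [ -2.7 -14.5  15.3] T [-3.054  0.718 -0.054] w 0.146 f 53.7
```

>>> move_arm --pt "0 0.002 0.0003" --pt "0 0.004 0.0005" --pt "0 0.006 0.0005" --pt "0 0.008 0.0005" --pt "0 0.01 0.0005" --pt "0 0.012 0.0005" --pt "0 0.014 0.0005" --pt "0 0.016 0.0005" --pt "0 0.018 0.0005" --pt "0 0.02 0.0005" --yaw '[0, 0, 0, 0, 0, 0, 0, 0, 0, 0]'

```text
time: 17.25
ee_pos: [0.4583, -0.2046, 0.0676]
eef_rot: [[1.0, -0.01, 0.001], [-0.01, -1.0, -0.002], [0.001, 0.002, -1.0]]
wrist_force: [0.6, -6.6, 4.9]
width: 0.149
finger_force: 52.5
```

```bash
python3 -c "
from h import *
st()"
```

```text
17.25 [ 0.4583 -0.2046  0.0676] yaw -0.0101 bolt? 1.5708 F [ 0.6 -6.6  4.9] T [-1.544 -0.002 -0.002] w 0.149 f 52.5
```

>>> move_arm --pt "0 0.005 0" --pt "0 0.01 0" --pt "0 0.016 0" --pt "0 0.022 0" --pt "0 0.028 0" --pt "0.0005 0.034 0" --pt "0.0005 0.04 0" --pt "0.0005 0.044 0" --pt "0.0005 0.045 0" --pt "0.0005 0.045 0" --yaw '[0, 0, 0, 0, 0, 0, 0, 0, 0, 0]'

```text
time: 18.5
ee_pos: [0.4588, -0.1593, 0.0675]
eef_rot: [[1.0, -0.01, 0.001], [-0.01, -1.0, -0.001], [0.001, 0.001, -1.0]]
wrist_force: [-0.0, -5.3, 6.1]
width: 0.149
finger_force: 52.6
```

```bash
cat > rail.py <<'E'
from h import *
st();snapshot('wrist')
im=shot('top','t2')
im=im[:,:,::-1]
print([(np.round(d['extent']).tolist(),round(d['confidence'],2)) for d in search_frame('top','gauge')])
cv2.imwrite('pics/t2c.png',cv2.resize(im[190:290,190:480],None,fx=2.7,fy=2.7,interpolation=cv2.INTER_CUBIC))
# rail plate fit from the first top picture, dark grey plate edges + bar
C=cal('top');im0=cv2.imread('pics/top0_raw.png').astype(int)
h=cv2.cvtColor(im0.astype(np.uint8),cv2.COLOR_BGR2HSV)
m=(h[:,:,1]<60).astype(np.uint8)*255
z=np.zeros_like(m);z[200:240,198:318]=m[200:240,198:318]
low=[(c,np.nonzero(z[:,c])[0][-1]+.5) for c in range(210,308)]
w=np.array([ray('t',p,.008,C)[:2] for p in low]);k=np.polyfit(w[:,1],w[:,0],1);print('low edge dx/dy',k,'x at y=.165',np.polyval(k,.165))
for r in range(222,231,2):
    n=np.nonzero(z[r])[0];print(r,n[0]-.5,n[-1]+.5,ray('t',(n[0]-.5,r),.008,C)[1].round(4),ray('t',(n[-1]+.5,r),.008,C)[1].round(4))
# bar centre line: bright pixels
b=[]
for c in list(range(245,300)):
    col=im0[206:224,c].sum(1);i=np.nonzero(col>600)[0]
    if len(i): b.append((c,206+i.mean(),len(i)))
wb=np.array([ray('t',p[:2],.128,C)[:2] for p in b]);kb=np.polyfit(wb[:,1],wb[:,0],1);print('bar',kb,np.polyval(kb,.165),np.mean([p[2] for p in b]))
rm=cv2.inRange(h,(0,120,80),(8,255,255))|cv2.inRange(h,(172,120,80),(180,255,255));rm[:200]=0;rm[240:]=0
ys,xs=np.nonzero(rm[:,:330]);print('red px',sorted(zip(xs.tolist(),ys.tolist())))
E
python3 rail.py
```

```text
18.5 [ 0.4588 -0.1593  0.0675] yaw -0.0098 bolt? 1.5705 F [-0.  -5.3  6.1] T [-1.046 -0.033  0.005] w 0.149 f 52.6
[([220.0, 209.0, 244.0, 223.0], 0.8)]
low edge dx/dy [0.02259287 0.50935273] x at y=.165 0.5130805506753493
222 204.5 311.5 0.3127 0.0089
224 204.5 311.5 0.3126 0.0089
226 204.5 311.5 0.3126 0.009
228 204.5 311.5 0.3126 0.0091
230 205.5 311.5 0.3097 0.0091
bar [0.01713896 0.5460694 ] 0.5488973297558958 5.2727272727272725
red px [(210, 219), (211, 219), (212, 220), (213, 219), (213, 220), (214, 219), (302, 220), (303, 220), (303, 221), (304, 220), (304, 221), (305, 219), (305, 220), (305, 221), (306, 219), (306, 220), (307, 219), (307, 220), (308, 218)]
```

View pics/t2c.png

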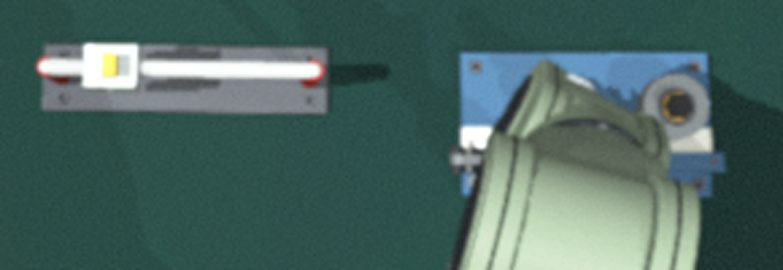

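The top picture shows the rail plate from (42,45) to (328,110) in the crop, with the yellow-handled gauge at (110,65) and the space to the right of it free. The draw took about 5 N, so the gauge slides freely. Now I lift it and go to hover over the free part of the bar.

>>> move_arm --pt "0 0 0.015" --pt "0 0 0.045" --pt "0 0 0.09" --pt "0.015 0.04 0.13" --pt "0.03 0.09 0.16" --pt "0.045 0.14 0.168" --pt "0.06 0.19 0.168" --pt "0.075 0.235 0.168" --pt "0.0895 0.28 0.168" --pt "0.0895 0.28 0.168" --yaw '[0, 0, 0, 0, 0, 0, -0.003, -0.006, -0.01, -0.01]'

```text
time: 19.9
ee_pos: [0.5475, 0.1252, 0.235]
eef_rot: [[1.0, -0.014, -0.002], [-0.014, -1.0, 0.001], [-0.002, -0.001, -1.0]]
wrist_force: [-0.1, -0.5, -4.6]
width: 0.147
finger_force: 51.2
```

```bash
python3 - <<'E'
from h import *
snapshot('top');snapshot('top')
C=cal('wrist');st();im=shot('wrist','w5',(0,60,560,420),1.4)
v=cv2.imread('pics/w5.png')
q=[.5489,.161,-.0195];c,s=np.cos(q[2]),np.sin(q[2]);g=lambda x,y,z:[q[0]+c*x-s*y,q[1]+s*x+c*y,z]
P=lambda pts:((proj('w',pts,C)-[0,60]+.5)*1.4).astype(np.int32).reshape(-1,1,2)
for x in(-.008,.008):cv2.polylines(v,[P([g(x,-.13,.12),g(x,.13,.12)])],False,(255,0,255),1)
cv2.polylines(v,[P([g(i*.035,j*.15,.008) for i,j in((1,1),(1,-1),(-1,-1),(-1,1))])],True,(0,255,255),1)
cv2.polylines(v,[P([g(0,j,.128) for j in(-.07,-.02)])],True,(0,255,0),2)
cv2.imwrite('pics/w5o.png',v)
E
```

```text
20.0 [0.5474 0.1214 0.2354] yaw -0.0186 bolt? 1.5793 F [-0.  -0.4 -4.8] T [-0.011 -0.006 -0.021] w 0.152 f 51.2
```

View pics/w5o.png

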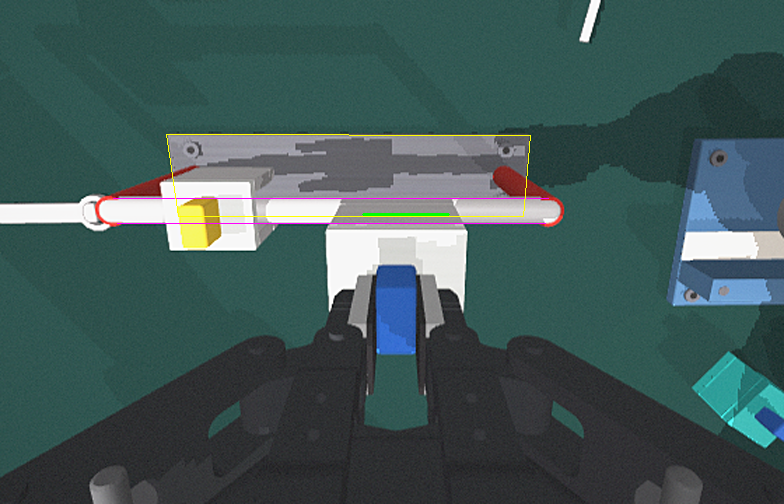

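The bar (rows 200–222) lies right on the projected lines, the gauge hangs level in the fingers at (396,300), and the yellow-handled gauge at (200,220) is well clear. I lower it onto the bar.

>>> move_arm --pt "0.0005 0 -0.02" --pt "0.001 0 -0.038" --pt "0.001 0 -0.05" --pt "0.001 0 -0.06" --pt "0.001 0 -0.07" --pt "0.001 0 -0.08" --pt "0.001 0 -0.086" --pt "0.001 0 -0.09" --pt "0.001 0 -0.092" --pt "0.001 0 -0.092" --yaw '[0, 0, 0, 0, 0, 0, 0, 0, 0, 0]'

```text
time: 21.3
ee_pos: [0.549, 0.1214, 0.1433]
eef_rot: [[1.0, -0.019, 0.0], [-0.019, -1.0, 0.0], [0.0, -0.0, -1.0]]
wrist_force: [-0.1, 0.3, -3.3]
width: 0.15
finger_force: 51.2
```

```bash
python3 -c "
from h import *
st()"
```

```text
21.3 [0.549  0.1214 0.1433] yaw -0.0192 bolt? 1.5799 F [-0.1  0.3 -3.3] T [-0.022  0.009  0.022] w 0.15 f 51.2
```

>>> move_arm --pt "0 0 -0.0005" --pt "0 0 -0.001" --pt "0 0 -0.0015" --pt "0 0 -0.0018" --pt "0 0 -0.0018" --pt "0 0 -0.0018" --pt "0 0 -0.0018" --pt "0 0 -0.0018" --pt "0 0 -0.0018" --pt "0 0 -0.0018" --yaw '[0, 0, 0, 0, 0, 0, 0, 0, 0, 0]'

```text
time: 22.55
ee_pos: [0.549, 0.1214, 0.1415]
eef_rot: [[1.0, -0.019, 0.0], [-0.019, -1.0, 0.0], [0.0, -0.0, -1.0]]
wrist_force: [-0.3, 0.3, -2.1]
width: 0.149
finger_force: 51.5
```

```bash
python3 -c "
from h import *
st()"
```

```text
22.55 [0.549  0.1214 0.1415] yaw -0.0192 bolt? 1.5799 F [-0.3  0.3 -2.1] T [-0.006  0.112 -0.007] w 0.149 f 51.5
```

>>> move_arm --pt "0 0 -0.0003" --pt "0 0 -0.0006" --pt "0 0 -0.0008" --pt "0 0 -0.001" --pt "0 0 -0.001" --pt "0 0 -0.001" --pt "0 0 -0.001" --pt "0 0 -0.001" --pt "0 0 -0.001" --pt "0 0 -0.001" --yaw '[0, 0, 0, 0, 0, 0, 0, 0, 0, 0]'

```text
time: 23.8
ee_pos: [0.5491, 0.1214, 0.1413]
eef_rot: [[1.0, -0.019, 0.001], [-0.019, -1.0, 0.0], [0.001, -0.0, -1.0]]
wrist_force: [-6.0, -1.0, 14.8]
width: 0.152
finger_force: 54.0
```

```bash
python3 -c "
from h import *
st()"
```

```text
23.8 [0.5491 0.1214 0.1413] yaw -0.0193 bolt? 1.58 F [-6.  -1.  14.8] T [-0.077  1.151  0.002] w 0.152 f 54.0
```

It rests at the expected height (0.1413). I ease the load off, open and rise.

>>> move_arm --pt "0 0 0.0004" --pt "0 0 0.0007" --pt "0 0 0.0007" --pt "0 0 0.0007" --pt "0 0 0.0007" --pt "0 0 0.0007" --pt "0 0 0.0007" --pt "0 0 0.0007" --pt "0 0 0.0007" --pt "0 0 0.0007" --yaw '[0, 0, 0, 0, 0, 0, 0, 0, 0, 0]' --newtons 20

```text
time: 25.05
ee_pos: [0.5491, 0.1213, 0.1414]
eef_rot: [[1.0, -0.019, 0.0], [-0.019, -1.0, 0.0], [0.0, -0.0, -1.0]]
wrist_force: [-2.1, -0.7, 7.0]
width: 0.146
finger_force: 52.7
```

>>> move_arm --pt "0 0 0" --pt "0 0 0" --pt "0 0 0" --pt "0 0 0" --pt "0 0 0.01" --pt "0 0 0.025" --pt "0 0 0.05" --pt "0 0 0.08" --pt "0 0 0.11" --pt "0 0 0.13" --yaw '[0, 0, 0, 0, 0, 0, 0, 0, 0, 0]' --claw 0.45

```text
time: 26.3
ee_pos: [0.5492, 0.1213, 0.2737]
eef_rot: [[1.0, -0.019, 0.002], [-0.019, -1.0, 0.001], [0.002, -0.001, -1.0]]
wrist_force: [-0.7, -0.2, -0.0]
width: 0.453
finger_force: 0.0
```

>>> move_arm --pt "-0.02 0 0.01" --pt "-0.04 0 0.02" --pt "-0.06 0 0.02" --pt "-0.08 0 0.02" --pt "-0.1 0 0.02" --pt "-0.1 0 0.02" --pt "-0.1 0 0.02" --pt "-0.1 0 0.02" --pt "-0.1 0 0.02" --pt "-0.1 0 0.02" --yaw '[0, 0, 0, 0, 0, 0, 0, 0, 0, 0]'

```text
time: 27.55
ee_pos: [0.4491, 0.1214, 0.2911]
eef_rot: [[1.0, -0.019, -0.0], [-0.019, -1.0, 0.0], [-0.0, -0.0, -1.0]]
wrist_force: [0.9, -0.1, 0.3]
width: 0.448
finger_force: 0.0
```

```bash
python3 -c "
from h import *
st();a=shot('wrist','w6')[:,:,::-1];b=shot('scene','s6')[:,:,::-1]
cv2.imwrite('pics/fin.png',np.vstack([cv2.resize(a[60:300,60:460],(500,300)),cv2.resize(b[170:290,90:410],(500,188*1),interpolation=cv2.INTER_CUBIC)]))"
```

```text
27.55 [0.4491 0.1214 0.2911] yaw -0.0193 bolt? 1.58 F [ 0.9 -0.1  0.3] T [ 0.04  -0.002  0.041] w 0.448 f 0.0
```

View pics/fin.png

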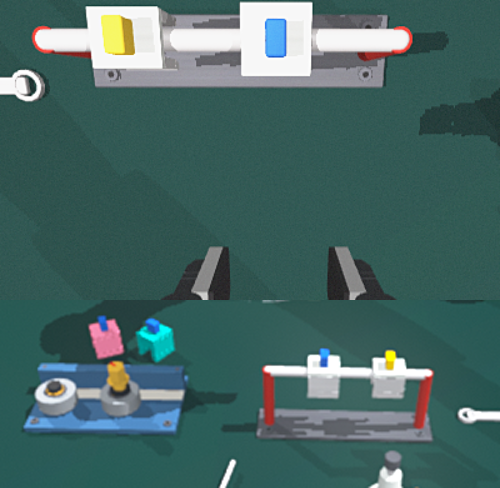

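The blue-handled gauge hangs upright astride the bar at (275,38) and (324,372). It is clear of the yellow-handled one at (117,35) and (390,375), and everything else is unmoved.

```bash
python3 -c "
from cell import *
print(hand_in())"
```

```text
the job is handed in; nothing more can be done
None
```

I set the bolt to about 2.26 rad (it should touch at 2.25) and drew the gauge along the fence past the roller at about 5 N. I then hung it upright on the rail bar, clear of the yellow-handled gauge, and handed the job in after 27.6 s; the roller's touch itself was too slight to show in the wrist torque, so it rests on the angle.

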